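# Sweep the cup hinges into the batten bay

## Task

Without picking anything up, gently sweep the two loose metal cup hinges along the bench with the fingers into the U-shaped wooden bay, through its open side, until both lie flat and wholly inside it. Do not lift or flick the hinges, and leave the pencil between them and all the other things on the bench where they are.

Things in the scene. Friction and masses are not known exactly. Their poses are not given: they have to be found in the camera images.
- bay: Fixed U-shaped bay of three dark wooden battens (20 mm thick, 28 mm high) screwed to the bench, no floor; place and turn vary. Inside 250 mm wide, 160 mm deep. Origin on the bench in the middle of the open side, level with the tips of the side battens; +y points into the bay (roughly to the robot's left), x runs along the opening (side battens |x| = 125 to 145 mm), z up.
- hinge_a: Loose bright-metal cup hinge, the one lying nearer the robot: 59 x 92 mm, 17 mm high, about 70 g, flat on the bench, any turn. Origin at the middle of its outline, on the underside. Round cup (41 mm across, 12 mm high; flat ears to x = -30 and +29 mm at z 10 to 12 mm) at its +y end; arm (x = -2 to +29 mm, 17 mm high) in the other half. Slides when pushed.
- hinge_a_cup_left (a point): outline corner of hinge_a at its x, y = (-30, 41) mm, 11 mm above its underside
- hinge_a_cup_right (a point): outline corner of hinge_a at its x, y = (29, 41) mm, 11 mm above its underside
- hinge_a_arm_left (a point): outline corner of hinge_a at its x, y = (-2, -46) mm, 11 mm above its underside
- hinge_a_arm_right (a point): outline corner of hinge_a at its x, y = (29, -46) mm, 11 mm above its underside
- hinge_b: Loose bright-metal cup hinge, the one lying farther from the robot: 59 x 92 mm, 17 mm high, about 70 g, flat on the bench, any turn. Origin at the middle of its outline, on the underside. Round cup (41 mm across, 12 mm high; flat ears to x = -30 and +29 mm at z 10 to 12 mm) at its -y end; arm (x = -2 to +29 mm, 17 mm high) in the other half. Slides when pushed.
- hinge_b_cup_left (a point): outline corner of hinge_b at its x, y = (-30, -41) mm, 11 mm above its underside
- hinge_b_cup_right (a point): outline corner of hinge_b at its x, y = (29, -41) mm, 11 mm above its underside
- hinge_b_arm_left (a point): outline corner of hinge_b at its x, y = (-2, 46) mm, 11 mm above its underside
- hinge_b_arm_right (a point): outline corner of hinge_b at its x, y = (29, 46) mm, 11 mm above its underside
- pencil: To be left alone: flat red carpenter's pencil, 178 mm long, 9 mm high, lying between the two hinges and roughly parallel to the way into the bay; origin at its middle
- tape_roll: To be left alone: roll of masking tape, 101 mm across, 25 mm high, lying flat to the right of the hinges; origin at its middle
- pull: To be left alone: metal bar handle for a door, 160 mm long, 12 mm high, lying to the right of the hinges; origin at its middle
- sander: To be left alone: cork sanding block, 126 x 97 x 24 mm, left of the bay; origin at its middle

How it is judged:
At the end, for the whole second after the job is handed in: Both hinges lie flat on the bench, at rest, with all four outline corners past the line of the bay's open side (3 mm tolerance), between its side battens and in front of its back batten (y of each of hinge_a_cup_left, hinge_a_cup_right, hinge_a_arm_left, hinge_a_arm_right, hinge_b_cup_left, hinge_b_cup_right, hinge_b_arm_left, hinge_b_arm_right in the frame of bay above -0.003 m and y of each of hinge_a, hinge_b in the frame of bay below 0.16 m and x of hinge_a in the frame of bay between -0.125 and 0.125 m and height (world z) of each of hinge_a, hinge_b below 0.006 m and angle between each of hinge_a, hinge_b's own z axis and vertical below 0.15 rad and linear speed of each of hinge_a, hinge_b below 0.02 m/s and x of hinge_b in the frame of bay between -0.125 and 0.125 m); the robot touches nothing.
It fails at once if a hinge is lifted off the bench (over 15 mm) or stood on edge (height (world z) of any of hinge_a, hinge_b above 0.015 m or angle between any of hinge_a, hinge_b's own z axis and vertical above 0.6 rad).
It fails at once if a hinge is struck so that it flies (over 0.6 m/s) (linear speed of any of hinge_a, hinge_b above 0.6 m/s).
It fails at once if the pencil, tape roll, bar handle or sanding block is displaced by more than 30 mm (distance of any of pencil, tape_roll, pull, sander from where it was at the start of the episode above 0.03 m).
It also fails if it takes over 72 s, if anything falls off the work surface, if the arm or the gripper's body presses on something with over 40 N, if the wrist force passes 120 N, or if a joint passes its speed limit or range.

## Robot

A 6-joint arm with a two-finger parallel gripper is mounted at the origin on a cart in front of the work surface, level with it; the furniture and walls round the work are solid. World frame = base frame: x ahead of the robot, y to its left, z up, the work surface at z = 0. Lengths are in m, angles in rad, forces in N, time in s.
With the tool pointing down it reaches from about 0.375 to 0.975 m from the base axis. Payload 3.8 kg.
Tool frame: the origin (TCP) lies midway between the tips of the shut fingers; the grasp point (between the pads) lies bot.tcp_to_grasp behind it (bot.tcp_to_grasp is the distance from the TCP to the grasp point, in m); z points along the fingers, y is the line along which they close (so a half turn about z gives the same grasp; the last joint's range is limited). The gripper opens to 88 mm and grips with 3 to 60 N. Pads are 18 mm wide; open, the fingers measure 123 mm over their backs; the gripper's body (75 mm by 187 mm) begins 45 mm behind the grasp point.
Start: joints at [1.108, 0.264, 1.604, -0, 1.274, -0.037], TCP at [0.279, 0.615, 0.239] pointing down, gripper open.
Joint ranges: [-2.63, 2.63], [-0.94, 2.18], [0.31, 2.57], [-1.31, 4.45], [0, 2.66], [-2.55, 2.55]. Speed limits (rad/s): [2.57, 2.57, 3.14, 3.14, 3.14, 3.14].

## Interface

Orientations are given as a unit quaternion [w, x, y, z].
In Python, from rig import bot gives the robot as it stands.
- The arm moves only by the tool step_arm, never from a script. Its argument "rows" is a list of rows, each a list of 7 numbers: the shift along the tool's x, y, z in mm, then the turn, a rotation vector about the tool's x, y, z in degrees, then the closure, from 0 (fully open) to 1 (shut). In form: [[tx, ty, tz, wx, wy, wz, grip], ...]. A call has 1 to 12 rows; each row shifts and turns the commanded pose from where the row before left it, along the tool's axes as they then stand; what a row does not reach is not made up. A row lasts 1/8 s, in which the tool goes at most 62.5 mm and 10.7 degrees, less where a joint would pass 70% of its speed; a pose out of reach is approached as far as the arm can. A call with a gripper value outside its range is refused whole. The fingers move at their own pace and stop on an object; "newtons" is the grip in N (left out, the last holds). Time passes only in rows, so rows that do not move let the fingers close. It gives the time, the measured TCP pose, the force, the opening and the grip force at its end, in the units of the state.
- bot.state(): the state, without advancing time (a new reading comes with each control period).
- bot.camera(name): name is "scene" or "top" or "wrist"; returns a dict with "frame" (420x560x3 uint8, red, green, blue), "intrinsics" (3x3 intrinsics, pixels), "rvec" (rotation vector, rad) and "tvec" (3), from world to camera coordinates, as OpenCV has them. Camera axes: x right, y down, z forward; pixel columns grow to the right and rows downward; lengths in m; the calibration is good to about 2 mm. A picture is of the moment at which its call begins. There is no depth.
- bot.sign_off(): hands the job in; it is judged then, once.
The state is a dict: "clock": time; "joint_positions": joint angles; "dq": joint speeds; "joint_efforts": joint torques, N m; "position": TCP position; "ee_rot": TCP orientation; "contact_force": force on the tool from outside, world axes, zero at the start; "torque": the same for the moment, N m; "opening": finger opening in m; "grip_force": force on a finger pad.
Only numpy, scipy, OpenCV 4.12 (cv2) and the standard library are available. Lean on these libraries where they do the work, as an engineer would, in place of code of your own. Each camera call takes 0.05 s, during which the arm holds its last target. There are 200 camera calls.

## Working session

There is one attempt and no reset: what is moved stays moved. The work goes in short steps, Python scripts to look and compute and a tool call to move; the robot and the scene stay as the last step left them, time stands still between calls to the robot, and variables do not carry over. Pictures are saved under pics/ and viewed, at most 10 in all, crops included, and the job is handed in when it is done.

Besides the shell and the picture viewer there is one more tool, called as name(argument=value, ...), one argument or row to a line, values as JSON. step_arm: Moves the arm, as the interface text tells. Its arguments: {"type":"object","properties":{"rows":{"type":"array"},"newtons":{"type":"number"}},"required":["rows"]}

```bash
mkdir -p pics; ls
python3 - <<'E'
from rig import bot
import cv2,numpy as np
np.set_printoptions(precision=4,suppress=True)
for n in("top","scene"):
    c=bot.camera(n); cv2.imwrite(f"pics/{n}0.png",c["frame"][:,:,::-1]); R=cv2.Rodrigues(np.array(c["rvec"]))[0]
    print(n,c["intrinsics"],-R.T@np.array(c["tvec"]).ravel(),R)
print(bot.state(),bot.tcp_to_grasp)
E
```

```text
pics
top [[409.5013   0.     280.5359]
 [  0.     409.5013 216.0303]
 [  0.       0.       1.    ]] [0.3008 0.0547 1.1502] [[-0.081  -0.9967  0.006 ]
 [-0.9717  0.0776 -0.2232]
 [ 0.222  -0.0239 -0.9748]]
scene [[445.5064   0.     279.445 ]
 [  0.     445.5064 212.2827]
 [  0.       0.       1.    ]] [-0.3371 -0.882   1.1056] [[ 0.7088 -0.7051 -0.0213]
 [-0.4683 -0.4477 -0.7617]
 [ 0.5276  0.5499 -0.6475]]
{'clock': 0.1, 'joint_positions': array([ 1.1081,  0.2647,  1.6052, -0.    ,  1.2737, -0.0369]), 'dq': array([ 0.0009, -0.0005, -0.003 , -0.0007, -0.0014, -0.0006]), 'joint_efforts': array([ -0.0009, -50.3619, -35.8071,   0.073 ,   0.0232,  -0.    ]), 'position': array([0.2785, 0.6142, 0.2375]), 'ee_rot': array([-0.0002,  0.2113,  0.9774, -0.001 ]), 'contact_force': array([ 0.0469,  0.0422, -0.9228]), 'torque': array([-0.0295, -0.0024, -0.0283]), 'grip_force': 0.0, 'opening': 0.0880545608304046} 0.0187
```

View pics/top0.png

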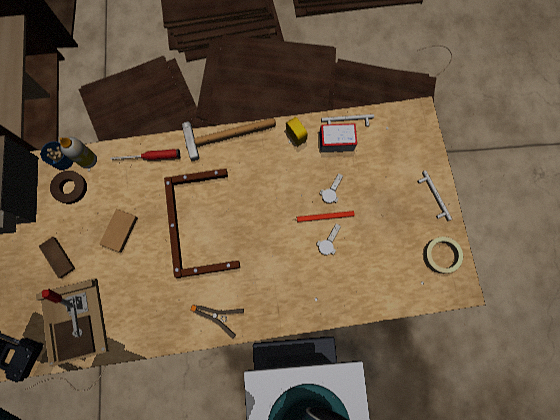

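View pics/scene0.png

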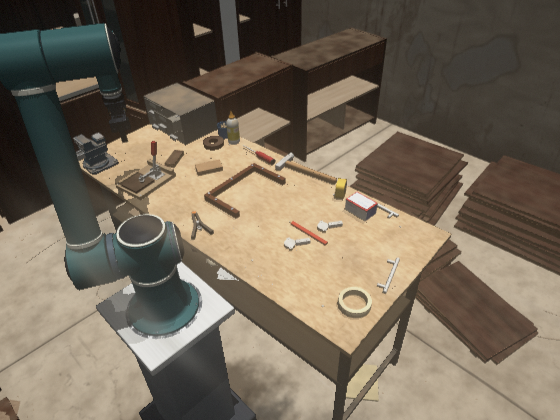

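The top view shows the bay with its open side to the right: battens from (167,182) to (177,272), tips at (228,173) and (240,265). Hinge b is at (331,190), the pencil at (325,216) and hinge a at (327,242). Next I'll measure them.

```bash
cat > h.py <<'E'
import cv2,numpy as np
from rig import bot
np.set_printoptions(precision=4,suppress=True)
def ray(c,uv,z):
    R=cv2.Rodrigues(np.array(c["rvec"]))[0];o=-R.T@np.array(c["tvec"]).ravel()
    uv=np.atleast_2d(uv).astype(float)
    d=(R.T@np.linalg.inv(c["intrinsics"])@np.c_[uv,np.ones(len(uv))].T).T
    return (o+d*((z-o[2])/d[:,2])[:,None])[:,:2]
def blobs(m,lo,hi):
    n,l,s,ce=cv2.connectedComponentsWithStats(m.astype(np.uint8))
    return [(np.argwhere(l==i)[:,::-1],ce[i],s[i]) for i in range(1,n) if lo<s[i][4]<hi]
def hsv(c): return cv2.cvtColor(c["frame"],cv2.COLOR_RGB2HSV)
def hinges(c,roi,sat=60,val=120,lo=60,hi=2000):
    h=hsv(c);x0,y0,x1,y1=roi;m=np.zeros(h.shape[:2],bool)
    m[y0:y1,x0:x1]=((h[...,1]<sat)&(h[...,2]>val))[y0:y1,x0:x1]
    return blobs(m,lo,hi)
E
python3 - <<'E'
from h import *
c=bot.camera("top");h=hsv(c)
for p,ce,s in hinges(c,(290,165,365,265)):
    w=ray(c,p,.012);r=cv2.minAreaRect((w*1000).astype(np.float32))
    print("hinge",s,w.mean(0),r, cv2.boxPoints(r).tolist())
red=((h[...,0]<8)|(h[...,0]>172))&(h[...,1]>170)&(h[...,2]>120); red[:,:285]=0;red[:,370:]=0
for p,ce,s in blobs(red,60,2000):
    w=ray(c,p,.009);print("pencil",s,w.mean(0),cv2.minAreaRect((w*1000).astype(np.float32)))
dk=(h[...,2]<110); dk[:,:155]=0;dk[:,250:]=0;dk[:160]=0;dk[285:]=0
for p,ce,s in blobs(dk,300,9000):
    w=ray(c,p,.028);r=cv2.minAreaRect((w*1000).astype(np.float32));print("bay",s,r,cv2.boxPoints(r).tolist())
f=c["frame"][160:285,155:375,::-1]
cv2.imwrite("pics/crop1.png",cv2.resize(f,None,fx=3.6,fy=3.6,interpolation=cv2.INTER_CUBIC))
E
```

```text
hinge [320 174  23  29 255] [ 0.6233 -0.1259] ((634.6481323242188, -124.46973419189453), (52.612937927246094, 90.26258087158203), 72.2862777709961) [[583.6525268554688, -135.79727172851562], [669.6356811523438, -163.26068115234375], [685.6437377929688, -113.14219665527344], [599.6605834960938, -85.67878723144531]]
hinge [317 224  24  31 289] [ 0.4743 -0.1018] ((485.9215087890625, -100.9632797241211), (53.73719787597656, 90.9406509399414), 72.4796142578125) [[434.4718933105469, -112.89682006835938], [521.1937866210938, -140.27406311035156], [537.37109375, -89.02973937988281], [450.64923095703125, -61.652496337890625]]
pencil [321 125  31  21  68] [ 0.7799 -0.1443] ((797.2587890625, -159.2830352783203), (85.93856048583984, 64.96281433105469), 87.62675476074219)
pencil [297 211  57  10 257] [ 0.5516 -0.1006] ((551.5317993164062, -100.71328735351562), (13.243993759155273, 162.59873962402344), 1.4833307266235352)
bay [ 164  169   76  110 1911] ((557.8363037109375, 250.99783325195312), (293.53900146484375, 181.5832061767578), 4.215386867523193) [[404.7901611328125, 330.75537109375], [418.1375732421875, 149.6634063720703], [710.8824462890625, 171.24029541015625], [697.5350341796875, 352.332275390625]]
```

View pics/crop1.png

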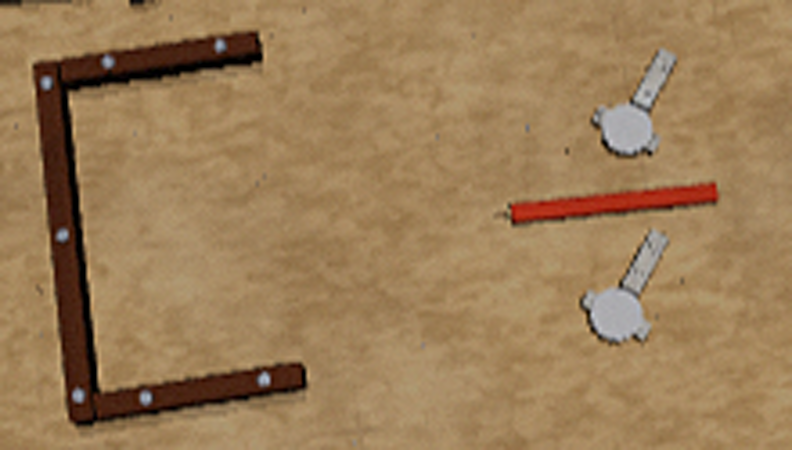

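The crop shows both hinges with cups toward the robot and arms pointing away and right. The pencil passes just beyond hinge a's arm tip. The bay outline measures 293 x 182 mm against an expected 290 x 180, and the hinges about 53 x 90 mm, so the measurements are sound. Next I'll find the trailing contact points and start the approach.

Run:
```python
from h import *
c=bot.camera("top")
f=lambda u,v:(155+u/3.6,160+v/3.6)
print("a tip,ear,b tip,ear",ray(c,[f(667,238),f(650,335),f(676,57),f(657,148)],.011)*1000)
print("a cup, b cup",ray(c,[f(615,315),f(627,128)],.012)*1000)
print("pencil ends near edge",ray(c,[f(510,222),f(717,200),f(500,213)],.005)*1000)
```

```text
a tip,ear,b tip,ear [[ 517.3945 -140.0565]
 [ 441.9835 -118.1454]
 [ 665.8189 -164.3512]
 [ 591.0625 -140.4077]]
a cup, b cup [[ 459.6144  -92.5332]
 [ 609.2132 -118.0929]]
pencil ends near edge [[ 541.3874  -18.0789]
 [ 546.1046 -184.4037]
 [ 549.3161  -10.8022]]
```

step_arm(
  rows=[
    [0,0,0,0,0,9.4,0.35],
    [0,0,0,0,0,9.4,0.35],
    [0,0,0,0,0,9.4,0.35],
    [0,0,0,0,0,9.4,0.35],
    [0,0,0,0,0,9.4,0.35],
    [0,0,0,0,0,9.4,0.35],
    [0,0,0,0,0,9.4,0.35],
    [-60,20,0,0,0,0,0.35],
    [-60,30,0,0,0,0,0.35],
    [-60,30,0,0,0,0,0.35],
    [-60,30,0,0,0,0,0.35],
    [-60,30,0,0,0,0,0.35],
  ],
)

```text
clock: 1.7
position: [0.4099, 0.3295, 0.2387]
ee_rot: [0.0, 0.708, 0.706, 0.0]
contact_force: [0.7, -0.2, -0.4]
opening: 0.0574
grip_force: 0.0
```

step_arm(
  rows=[
    [-60,10,0,0,0,0,0.35],
    [-60,10,0,0,0,0,0.35],
    [-60,10,0,0,0,0,0.35],
    [-60,10,0,0,0,0,0.35],
    [-60,10,0,0,0,0,0.35],
    [-60,10,0,0,0,0,0.35],
    [-60,10,0,0,0,0,0.35],
    [-60,0,0,0,0,0,0.35],
    [-35,0,60,0,0,0,0.35],
    [0,0,60,0,0,0,0.35],
    [0,0,40,0,0,0,0.35],
    [0,0,0,0,0,0,0.35],
  ],
)

```text
clock: 3.2
position: [0.4741, -0.1791, 0.0811]
ee_rot: [-0.004, 0.708, 0.706, -0.002]
contact_force: [-0.7, 0.5, 1.2]
opening: 0.0575
grip_force: 0.0
```

step_arm(
  rows=[
    [-6,6,30,0,0,0,0.35],
    [0,0,25,0,0,0,0.35],
    [0,0,15,0,0,0,0.35],
    [0,0,5,0,0,0,0.35],
    [0,0,0,0,0,0,0.35],
  ],
)

```text
clock: 3.82
position: [0.4843, -0.1865, 0.0105]
ee_rot: [0.001, 0.708, 0.706, 0.0]
contact_force: [-0.4, 0.6, -1.0]
opening: 0.0573
grip_force: 0.0
```

step_arm(
  rows=[
    [0,-4,6,0,0,0,0.35],
    [12,0,0,0,0,0,0.35],
    [12,0,0,0,0,0,0.35],
    [10,0,0,0,0,0,0.35],
    [10,0,0,0,0,0,0.35],
    [10,0,0,0,0,0,0.35],
    [12,0,0,0,0,0,0.35],
    [12,0,0,0,0,0,0.35],
    [12,0,0,0,0,0,0.35],
    [0,0,0,0,0,0,0.35],
  ],
)

```text
clock: 5.08
position: [0.4797, -0.0954, 0.0037]
ee_rot: [-0.0, 0.708, 0.706, -0.0]
contact_force: [-0.9, -0.5, 0.1]
opening: 0.0578
grip_force: 0.0
```

Run:
```python
from h import *
c=bot.camera("top");s=bot.camera("wrist")
f=c["frame"][160:285,155:375,::-1]
a=cv2.resize(f,None,fx=2.5,fy=2.5,interpolation=cv2.INTER_CUBIC);b=cv2.resize(s["frame"][:,:,::-1],None,fx=.6,fy=.6)
o=np.zeros((a.shape[0]+b.shape[0],max(a.shape[1],b.shape[1]),3),np.uint8);o[:a.shape[0],:a.shape[1]]=a;o[a.shape[0]:,:b.shape[1]]=b
cv2.imwrite("pics/p2.png",o)
```

```text
(no output)
```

View pics/p2.png

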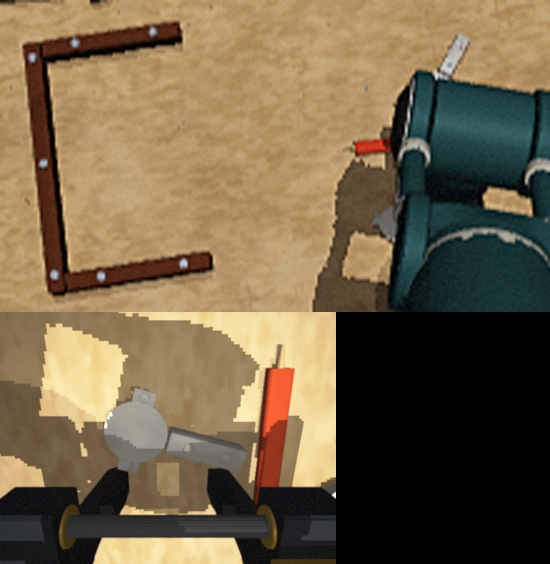

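The top view shows hinge a's cup emerging ahead of the gripper, at crop (385,222), with the pencil in place. The wrist view shows both fingers behind the hinge, at the ear (130,465) and the arm tip (235,460). The arm tip has about 9 mm of clearance to the pencil, at columns 245 and 262. I'll continue straight.

step_arm(
  rows=[
    [10,0,0,0,0,0,0.35],
    [12,-1,0,0,0,0,0.35],
    [12,-1,0,0,0,0,0.35],
    [12,-1,0,0,0,0,0.35],
    [12,-1,0,0,0,0,0.35],
    [12,0,0,0,0,0,0.35],
    [10,0,0,0,0,0,0.35],
    [0,0,0,0,0,0,0.35],
  ],
)

```text
clock: 6.18
position: [0.4761, -0.0156, 0.0037]
ee_rot: [-0.0, 0.708, 0.706, -0.0]
contact_force: [0.1, -0.0, -0.8]
opening: 0.0572
grip_force: 0.0
```

```bash
cat >> h.py <<'E'
O=np.array([.5645,.1605]);YB=np.array([-.0735,.9973]);XB=np.array([.9973,.0735])
def tobay(w): return np.c_[(w-O)@XB,(w-O)@YB]
def wristhinge(c,lo=1500,hi=40000,sat=40,val=70):
    h=hsv(c);m=(h[...,1]<sat)&(h[...,2]>val);m[270:]=0
    for p,ce,s in blobs(m,lo,hi):
        w=ray(c,p,.012);r=cv2.minAreaRect((w*1000).astype(np.float32))
        print("px",s,"size",np.round(r[1]),"ang",round(r[2]),"bay corners mm",np.round(tobay(cv2.boxPoints(r)/1000.)*1000).tolist(),"world x range",w.min(0),w.max(0))
E
python3 - <<'E'
from h import *
c=bot.camera("wrist");cv2.imwrite("pics/p3.png",c["frame"][:,:,::-1]);wristhinge(c)
E
```

```text
px [  173   128   237   142 15524] size [93. 57.] ang 1 bay corners mm [[-138.0, -102.0], [-142.0, -158.0], [-50.0, -164.0], [-46.0, -108.0]] world x range [ 0.4342 -0.0075] [0.5271 0.0491]
```

View pics/p3.png

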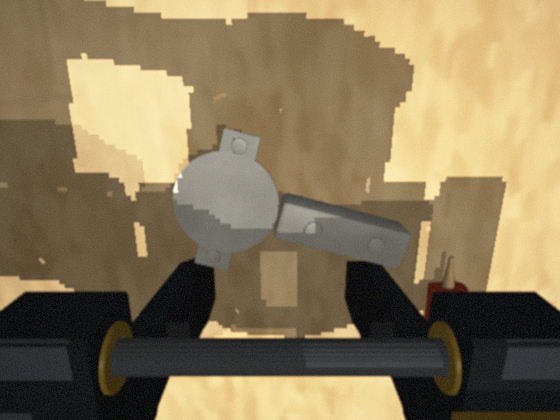

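The wrist view shows hinge a squarely on both fingers. The pencil tip, at pixel (450,260), is now outside and behind the arm's corner (410,265). I'll steer slightly away from the robot so the cup clears the near batten.

step_arm(
  rows=[
    [6,0,0,0,0,4,0.35],
    [6,0,0,0,0,5,0.35],
    [6,0,0,0,0,5,0.35],
    [6,0,0,0,0,5,0.35],
    [10,0,0,0,0,0,0.35],
    [12,0,0,0,0,0,0.35],
    [12,0,0,0,0,0,0.35],
    [12,0,0,0,0,0,0.35],
    [8,0,0,0,0,0,0.35],
    [0,0,0,0,0,0,0.35],
  ],
)

```text
clock: 7.48
position: [0.4972, 0.0591, 0.0038]
ee_rot: [0.0, 0.815, 0.58, 0.0]
contact_force: [0.2, 0.2, -0.0]
opening: 0.0572
grip_force: 0.0
```

Run:
```python
from h import *
c=bot.camera("wrist");cv2.imwrite("pics/p4.png",c["frame"][:,:,::-1]);wristhinge(c)
```

```text
px [  172   129   238   141 15579] size [56. 93.] ang 72 bay corners mm [[-110.0, -73.0], [-24.0, -108.0], [-2.0, -56.0], [-88.0, -21.0]] world x range [0.4675 0.0522] [0.5529 0.1264]
```

View pics/p4.png

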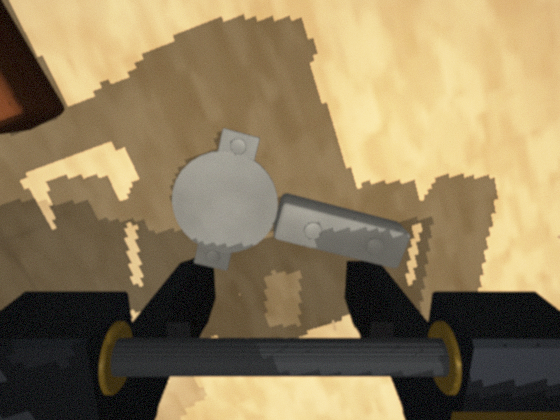

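The wrist view shows hinge a still held squarely, with the near batten's tip at upper left (60,105) well outside its path. I'll straighten up and push it in.

step_arm(
  rows=[
    [8,0,0,0,0,-5,0.35],
    [8,0,0,0,0,-5,0.35],
    [8,0,0,0,0,-5,0.35],
    [8,0,0,0,0,-5,0.35],
    [12,0,0,0,0,0,0.35],
    [12,0,0,0,0,0,0.35],
    [12,0,0,0,0,0,0.35],
    [12,0,0,0,0,0,0.35],
    [12,0,0,0,0,0,0.35],
    [12,0,0,0,0,0,0.35],
    [10,0,0,0,0,0,0.35],
    [0,0,0,0,0,0,0.35],
  ],
)

```text
clock: 9.02
position: [0.5022, 0.1724, 0.0037]
ee_rot: [0.0, 0.702, 0.712, 0.0]
contact_force: [-1.0, -0.0, 0.8]
opening: 0.0571
grip_force: 0.0
```

Run:
```python
from h import *
c=bot.camera("wrist");wristhinge(c)
```

```text
px [  179   130   237   140 15539] size [93. 56.] ang 1 bay corners mm [[-97.0, 82.0], [-100.0, 27.0], [-7.0, 22.0], [-5.0, 77.0]] world x range [0.4621 0.18  ] [0.5552 0.236 ]
```

Hinge a is inside the bay, at bay x -100 to -5 and y 22 to 82. I'll nudge it deeper, then back off, lift and move behind hinge b.

step_arm(
  rows=[
    [10,0,0,0,0,0,0.35],
    [12,0,0,0,0,0,0.35],
    [12,0,0,0,0,0,0.35],
    [6,0,0,0,0,0,0.35],
    [0,0,0,0,0,0,0.35],
    [-15,0,0,0,0,0,0.35],
    [-15,0,0,0,0,0,0.35],
    [0,0,-50,0,0,0,0.35],
    [0,0,-50,0,0,0,0.35],
    [-50,15,0,0,0,0,0.35],
    [-50,15,0,0,0,0,0.35],
    [-50,15,0,0,0,0,0.35],
  ],
)

```text
clock: 10.58
position: [0.5491, 0.0295, 0.1041]
ee_rot: [0.0, 0.702, 0.712, 0.0]
contact_force: [0.9, -1.0, -0.6]
opening: 0.0569
grip_force: 0.0
```

step_arm(
  rows=[
    [-50,15,0,0,0,0,0.35],
    [-50,15,0,0,0,0,0.35],
    [-50,15,0,0,0,0,0.35],
    [-50,15,0,0,0,0,0.35],
    [-30,10,0,0,0,0,0.35],
    [0,0,0,0,0,-1.5,0.35],
    [0,0,0,0,0,0,0.35],
  ],
)

```text
clock: 11.45
position: [0.6211, -0.197, 0.1033]
ee_rot: [-0.001, 0.693, 0.721, -0.0]
contact_force: [0.3, -0.5, -0.3]
opening: 0.0572
grip_force: 0.0
```

step_arm(
  rows=[
    [-8,7,40,0,0,0,0.35],
    [0,0,40,0,0,0,0.35],
    [0,0,18,0,0,0,0.35],
    [0,0,0,0,0,0,0.35],
    [0,0,0,0,0,0,0.35],
  ],
)

```text
clock: 12.08
position: [0.6308, -0.2045, 0.0073]
ee_rot: [0.001, 0.693, 0.721, 0.001]
contact_force: [0.7, -0.0, 0.9]
opening: 0.057
grip_force: 0.0
```

Run:
```python
from h import *
c=bot.camera("wrist");cv2.imwrite("pics/p5.png",c["frame"][:,:,::-1]);wristhinge(c)
```

```text
px [  175     0   120   137 12503] size [47. 41.] ang 90 bay corners mm [[2.0, -306.0], [43.0, -309.0], [47.0, -262.0], [6.0, -259.0]] world x range [ 0.5893 -0.1443] [ 0.6306 -0.0977]
px [ 271   84  130  112 5852] size [16. 53.] ang 56 bay corners mm [[37.0, -301.0], [78.0, -333.0], [88.0, -320.0], [46.0, -288.0]] world x range [ 0.624  -0.1647] [ 0.6744 -0.1245]
```

View pics/p5.png

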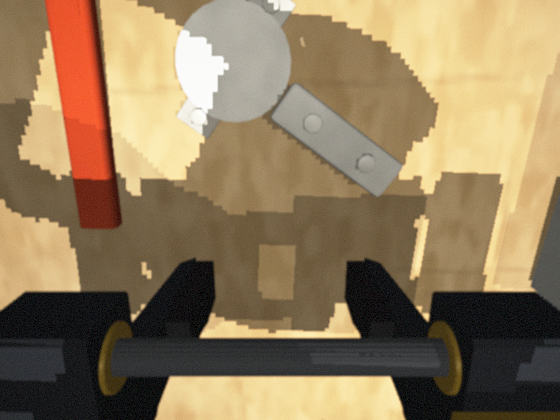

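The wrist view shows hinge b's ear at (200,125) and arm tip at (380,190), both in line with the fingers. The pencil's right end, at (100,225), is well clear on the left. Sweeping now.

step_arm(
  rows=[
    [8,0,3,0,0,0,0.35],
    [10,0,0,0,0,0,0.35],
    [10,0,0,0,0,0,0.35],
    [8,0,0,0,0,0,0.35],
    [8,0,0,0,0,0,0.35],
    [10,0,0,0,0,0,0.35],
    [10,0,0,0,0,0,0.35],
    [12,0,0,0,0,0,0.35],
    [12,0,0,0,0,0,0.35],
    [12,0,0,0,0,0,0.35],
    [12,0,0,0,0,0,0.35],
    [0,0,0,0,0,0,0.35],
  ],
)

```text
clock: 13.62
position: [0.625, -0.0915, 0.0026]
ee_rot: [-0.0, 0.692, 0.722, -0.0]
contact_force: [-0.0, -0.4, -0.1]
opening: 0.0575
grip_force: 0.0
```

Run:
```python
from h import *
c=bot.camera("wrist");wristhinge(c)
print(tobay(bot.state()["position"][None,:2]))
```

```text
px [  180   130   238   140 15759] size [93. 55.] ang 2 bay corners mm [[5.0, -191.0], [3.0, -246.0], [96.0, -249.0], [98.0, -194.0]] world x range [ 0.5844 -0.0839] [ 0.6778 -0.0282]
[[ 0.0419 -0.2563]]
```

step_arm(
  rows=[
    [12,0,-1,0,0,0,0.35],
    [12,0,0,0,0,0,0.35],
    [12,0,0,0,0,0,0.35],
    [12,0,0,0,0,0,0.35],
    [12,0,0,0,0,0,0.35],
    [12,0,0,0,0,0,0.35],
    [12,0,0,0,0,0,0.35],
    [12,0,0,0,0,0,0.35],
    [12,0,0,0,0,0,0.35],
    [12,0,0,0,0,0,0.35],
    [12,0,0,0,0,0,0.35],
    [12,0,0,0,0,0,0.35],
  ],
)

```text
clock: 15.18
position: [0.6193, 0.0521, 0.0037]
ee_rot: [-0.0, 0.693, 0.721, -0.0]
contact_force: [0.2, -0.7, 0.0]
opening: 0.0574
grip_force: 0.2
```

Run:
```python
from h import *
c=bot.camera("wrist");wristhinge(c)
print(tobay(bot.state()["position"][None,:2]))
```

```text
px [  181   135   236   135 15322] size [93. 54.] ang 2 bay corners mm [[10.0, -49.0], [8.0, -103.0], [101.0, -106.0], [103.0, -52.0]] world x range [0.5789 0.0589] [0.6723 0.1134]
[[ 0.0467 -0.1109]]
```

step_arm(
  rows=[
    [12,0,0,0,0,0,0.35],
    [12,0,0,0,0,0,0.35],
    [12,0,0,0,0,0,0.35],
    [12,0,0,0,0,0,0.35],
    [12,0,0,0,0,0,0.35],
    [12,0,0,0,0,0,0.35],
    [12,0,0,0,0,0,0.35],
    [12,0,0,0,0,0,0.35],
    [12,0,0,0,0,0,0.35],
    [12,0,0,0,0,0,0.35],
    [10,0,0,0,0,0,0.35],
    [0,0,0,0,0,0,0.35],
  ],
)

```text
clock: 16.73
position: [0.6142, 0.1821, 0.0038]
ee_rot: [0.0, 0.692, 0.722, 0.0]
contact_force: [0.1, 0.0, 0.8]
opening: 0.057
grip_force: 0.0
```

step_arm(
  rows=[
    [-15,0,0,0,0,0,0.35],
    [-15,0,0,0,0,0,0.35],
    [0,0,-50,0,0,0,0.35],
    [0,0,-50,0,0,0,0.35],
    [-60,0,-50,0,0,0,0.35],
    [-60,0,-30,0,0,0,0.35],
    [-60,0,0,0,0,0,0.35],
    [-60,0,0,0,0,0,0.35],
    [-60,0,0,0,0,0,0.35],
    [-60,0,0,0,0,0,0.35],
    [-60,0,0,0,0,0,0.35],
    [0,0,0,0,0,0,0.35],
  ],
)

```text
clock: 18.23
position: [0.6302, -0.2584, 0.1715]
ee_rot: [0.0, 0.695, 0.719, -0.0]
contact_force: [0.5, 0.4, 0.1]
opening: 0.0574
grip_force: 0.0
```

Run:
```python
from h import *
c=bot.camera("top");cv2.imwrite("pics/p6.png",cv2.resize(c["frame"][150:300,150:400,::-1],None,fx=3,fy=3,interpolation=cv2.INTER_CUBIC))
for p,ce,s in hinges(c,(183,185,245,265),lo=40):
    b=tobay(ray(c,p,.012))*1000;print(s,b.min(0),b.max(0))
```

```text
[204 185  19  32 277] [14.2206 29.2377] [105.8162  80.7248]
[195 223  20  34 304] [-95.5438  65.4077] [ -2.5612 118.2072]
```

View pics/p6.png

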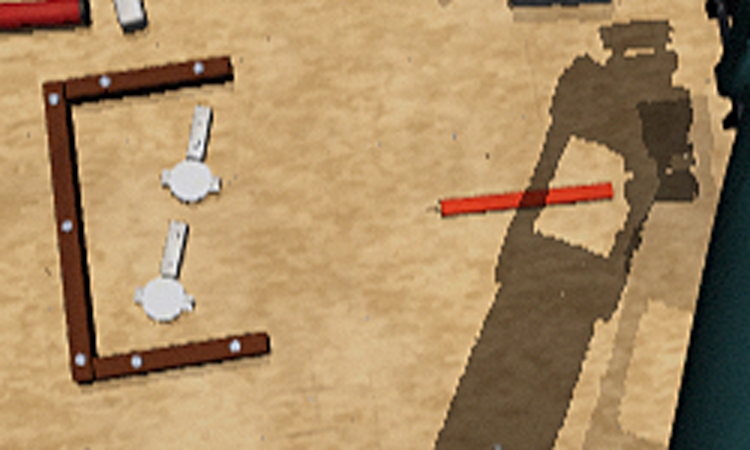

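The view shows both hinges flat inside the bay, at (190,180) and (165,300), with at least 29 mm of margin from the open side. The pencil, at (525,200), has not moved.

```bash
python3 -c "
from rig import bot
print(bot.sign_off())"
```

```text
the job is handed in; nothing more can be done
None
```

I swept both hinges into the bay, where they lie flat at least 29 mm past its open side. The pencil was not moved, the other things were not touched, and I handed the job in at about 18 s; no verdict came back.

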